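# Lay the scale rule against the electrophoresis plate on the light box

## Task

Get the glass electrophoresis plate on the light box ready for its photograph: lay the aluminium rule flat on the light box, set down and not dropped, snug against the plate's front long edge (the one facing the switch strip), with the rule's zero end, the end without the hanging hole, level with the plate's frosted end. Switch the light box on at its rocker and leave everything lying still. The plate is glass, so touch it gently, never lift it and nudge it by no more than a finger's width, and leave the slide box, dish and carton alone.

Things in the scene. Friction and masses are not known exactly. Their poses are not given: they have to be found in the camera images.
- lightbox: Cream metal light box standing fixed on the bench, 290 (its x) x 400 (its y) x 70 mm high, with a flat level top: a white window 196 x 356 mm lies flush in it, and a plain strip about 70 mm wide along the front (-x side, towards the robot) carries the switch. Origin: centre of the underside, top at z = 70 mm; x points from the front to the back, y to the left.
- plate: Loose flat glass plate lying on the light box: two glass sheets with a stained film between, 100 (x) x 140 (y) x 8 mm, about 0.3 kg. Dark bands across it; a white frosted strip 15 mm wide along one short end marks the start end, at y = +70 mm. Origin: centre of the underside; the front long edge is at x = -50 mm, parallel to y. It slides if pushed with a few newtons.
- plate_front (a point): Middle of the plate's front long edge, at its underside (plate frame x = -50, y = 0, z = 0 mm). Axes as the plate.
- plate_start (a point): Front corner of the plate's frosted end, at its underside (plate frame x = -50, y = +70, z = 0 mm). Axes as the plate.
- rule: Loose straight aluminium rule lying flat on the bench to the left or the right of the light box, 300 (x) x 25 (y) x 8 mm thick, about 0.165 kg, graduated along both long edges, so that either long edge may face the plate. Origin: centre of its underside. The zero end is at x = +150 mm; a 10 mm hanging hole is 15 mm from the other end (x = -135 mm).
- rule_zero (a point): Middle of the rule's zero end at its underside (rule frame x = +150 mm). Axes as the rule.
- rule_hole (a point): Middle of the rule's other end, the one with the hanging hole, at its underside (rule frame x = -150 mm). Axes as the rule.
- switch (a joint): Rocker switch on the light box's front strip near its left end, centre at x = -115, y = +120 mm in the light box frame; black rocker 24 (light box x) x 40 (light box y) mm, dished, tilting about the light box's x axis. 0 rad = off, left (+y) half raised; 0.30 rad = on, left half pressed fully down to the stop. It takes about 1.5 to 2 N on its left end and stays where it is left.
- switch_press (a point): Where to press the rocker: on top of its left (+y) half, 15 mm from its pivot, about 81 mm above the bench when off and 77 mm when on. It moves with the rocker.
- slide_box: Bystander: closed white slide box, 87 x 102 x 35 mm, on the bench on the other side of the light box from the rule. Origin: centre of the underside.
- dish: Bystander: shallow glass dish, 90 mm across, 16 mm high, on the bench right of the light box's back. Origin: centre of the underside.
- carton: Bystander: white reagent carton with a band, 55 x 90 x 70 mm high, on the bench left of the light box's back. Origin: centre of the underside.
Not all that is in view belongs to the job. Of the things like the plate, leave any that is blue; of the rest the smaller one is meant.

How it is judged:
By the outcome, as a careful person would: the job done as asked, in the order asked, and still so for the second after the job is handed in, with the robot touching nothing.
It also fails if it takes over 51 s, if anything falls off the work surface, if the arm or the gripper's body presses on something with over 40 N, if the wrist force passes 120 N, or if a joint passes its speed limit or range.

## Robot

A 6-joint arm with a two-finger parallel gripper is mounted at the origin on the work surface. World frame = base frame: x ahead of the robot, y to its left, z up, the work surface at z = 0. Lengths are in m, angles in rad, forces in N, time in s.
With the tool pointing down it reaches from about 0.35 to 0.8 m from the base axis. Payload 7.3 kg.
Tool frame: the origin (TCP) lies on the centre line of the jaws, within the pads' length; the fingertips stand 25 mm ahead of it and the grasp point (between the pads) lies 6 mm ahead of it; z points along the fingers, y is the line along which they close (so a half turn about z gives the same grasp; the last joint's range is limited). The gripper opens to 85 mm and grips with 20 to 120 N. Pads are 22 mm wide; open, the fingers measure 114 mm over their backs; the gripper's body (76 mm by 85 mm) begins 54 mm behind the grasp point. The pads swing forward as they close: fully open they stand 13 mm farther back than shut.
Start: joints at [1.06, 0.342, 1.524, -0, 1.275, -0.146], TCP at [0.187, 0.49, 0.256] pointing down, gripper open.
Joint ranges: [-2.53, 2.53], [-0.77, 2.02], [0.04, 2.7], [-1, 4.14], [0.28, 2.66], [-3.11, 3.11]. Speed limits (rad/s): [2.57, 2.57, 3.14, 3.14, 3.14, 3.14].

## Interface

Orientations are given as a unit quaternion [x, y, z, w].
In Python, from station import bot, snapshot, ticket, boxes_of, silhouettes gives the robot as it stands. The module is installed in compiled form; this text tells all that it offers.
- The arm moves only by the tool carry_out, never from a script. Its argument "increments" is a list that holds one entry, the list of rows, each a list of 4 numbers: the shift along the world's x, y, z in cm, then the turn about the world's z in degrees. In form: [[[dx, dy, dz, turn], ...]]. A call has 1 to 5 rows; each row shifts and turns the commanded pose from where the row before left it; what a row does not reach is not made up. A row lasts 1/8 s, in which the tool goes at most 62.5 mm and 10.7 degrees, less where a joint would pass 70% of its speed; a pose out of reach is approached as far as the arm can. A call is refused whole if a number of a shift passes 6.25 or a number of a turn 10.7, either way. A call with a gripper value outside its range is refused whole. "fingers" is the opening, from 0 (shut) to 1 (fully open), set as the call begins (left out, the last holds). The fingers move at their own pace and stop on an object; "grip_force" is the grip in N (left out, the last holds). Time passes only in rows, so rows that do not move let the fingers close. It gives the time, the measured TCP pose, the force, the opening and the grip force at its end, in the units of the state.
- bot.observe(): the state, without advancing time (a new reading comes with each control period).
- snapshot(name): name is "scene" or "top" or "wrist"; returns a dict with "color" (384x512x3 uint8, blue, green, red), "range_z" (384x512 float32, m along the optical axis (not along the pixel's ray), 0 where there is no reading), "fx", "fy", "cx", "cy" (pixels), "extrinsics" (4x4, takes a point from camera to world coordinates); the wrist camera has in their place "hand_eye" (4x4, takes a point from camera to tool coordinates, whose origin is the TCP and whose axes are the flange's). Camera axes: x right, y up, looking along -z (the intrinsics and any distortion apply to the point x, -y, -z); pixel columns grow to the right and rows downward; lengths in m; the calibration is good to about 2 mm. A picture is of the moment at which its call begins: read the wrist's pose just before it.
- ticket.close_job(): hands the job in; it is judged then, once.
Trained networks look in a picture, given as the dict that the camera call returned (one of the last four; its "shot" number tells which), for a name from the list of things; names that differ only in an ending like _2 or _b are one class to them, and where a whole thing is asked for, a point or a joint stands for the part that bears it (a point fixed in the world has none). Each returns a list of dicts, best first, with "score" (0 to 1); they miss things now and then, are a little off and sometimes report something else, mostly with a low value. They report only what shows in the picture. A call takes as long as a camera call. They do not tell look-alikes from the thing itself.
- boxes_of(picture, label): "uv" ([column, row] in pixels, amid what is visible of it).
- silhouettes(picture, label): "pixels" (384x512 bool, what is visible of it) and "uv" ([column, row] in pixels, amid what is visible of it).
The state is a dict: "t": time; "qpos": joint angles; "qvel": joint speeds; "tau": joint torques, N m; "tcp_pos": TCP position; "ee_rot": TCP orientation; "wrist_force": force on the tool from outside, world axes, zero at the start; "torque": the same for the moment, N m; "width": finger opening in m; "gripper_force": force on a finger pad.
Only numpy, scipy, OpenCV 4.12 (cv2) and the standard library are available. Lean on these libraries where they do the work, as an engineer would, in place of code of your own. Each camera call takes 0.05 s, during which the arm holds its last target. There are 200 camera calls.

## Working session

There is one attempt and no reset: what is moved stays moved. The work goes in short steps, Python scripts to look and compute and a tool call to move; the robot and the scene stay as the last step left them, time stands still between calls to the robot, and variables do not carry over. Pictures are saved under pics/ and viewed, at most 10 in all, crops included, and the job is handed in when it is done.

Besides the shell and the picture viewer there is one more tool, called after ">>>" as name(argument=value, ...) on one line, values as JSON. carry_out: Moves the arm, as the interface text tells. Its arguments: {"type":"object","properties":{"increments":{"type":"array","items":{"type":"array","items":{"type":"array","items":{"type":"number"}}}},"fingers":{"type":"number"},"grip_force":{"type":"number"}},"required":["increments"]}

```bash
mkdir -p pics
cat > h.py <<'E'
import numpy as np, cv2
from station import bot, snapshot, ticket, boxes_of, silhouettes
from scipy.spatial.transform import Rotation as R
def cloud(p, T=None):
    T = p["extrinsics"] if T is None else T
    z=p["range_z"]; v,u=np.mgrid[:384,:512]
    c=np.stack([(u-p["cx"])/p["fx"]*z, -(v-p["cy"])/p["fy"]*z, -z, np.ones_like(z)],-1)
    return (c@np.array(T).T)[...,:3]
def wristT(s,p):
    T=np.eye(4);T[:3,:3]=R.from_quat(s["ee_rot"]).as_matrix();T[:3,3]=s["tcp_pos"]
    return T@np.array(p["hand_eye"])
def rect(P):
    (c,(w,h),a)=cv2.minAreaRect((P[:,:2]*1000).astype(np.float32))
    b=cv2.boxPoints((c,(w,h),a))
    return np.round(c,1),round(w,1),round(h,1),round(a,2),np.round(b,0).tolist()
E
python3 - <<'E'
from h import *
s=bot.observe(); print({k:np.round(v,3) for k,v in s.items()})
for n in ["top","scene"]:
    p=snapshot(n); cv2.imwrite(f"pics/{n}0.png",p["color"]); C=cloud(p)
    for l in ["lightbox","plate","rule","switch","slide_box","dish","carton"]:
        for d in silhouettes(p,l):
            m=d["pixels"]&(p["range_z"]>0)
            if m.sum()>5: print(n,l,round(d["score"],2),np.round(d["uv"]),np.round(np.median(C[m],0),3),*rect(C[m]))
E
```

```text
{'t': np.float64(0.0), 'qpos': array([ 1.06 ,  0.343,  1.525,  0.   ,  1.275, -0.146]), 'qvel': array([-0.001,  0.001,  0.001, -0.   , -0.   ,  0.   ]), 'tau': array([-1.0000e-03, -4.3367e+01, -2.4601e+01, -0.0000e+00,  8.0000e-03,
        0.0000e+00]), 'tcp_pos': array([0.187, 0.49 , 0.256]), 'ee_rot': array([ 0.181,  0.983, -0.001, -0.   ]), 'wrist_force': array([-0.46 , -1.544,  0.956]), 'torque': array([ 0.087, -0.04 ,  0.036]), 'gripper_force': np.float64(0.0), 'width': np.float64(0.086)}
top lightbox 0.94 [274. 146.] [ 0.586 -0.053  0.069] [607.4 -20.4] 412.9 292.5 89.05 [[458.0, -224.0], [750.0, -229.0], [757.0, 184.0], [465.0, 188.0]]
top plate 0.64 [348. 262.] [ 0.225 -0.301  0.01 ] [ 225.4 -301.8] 193.9 137.5 66.91 [[124.0, -364.0], [251.0, -418.0], [327.0, -240.0], [200.0, -186.0]]
top plate 0.59 [248. 128.] [0.638 0.036 0.076] [638.4  34.7] 105.6 148.5 10.37 [[573.0, 98.0], [600.0, -48.0], [704.0, -29.0], [677.0, 117.0]]
top plate 0.56 [222. 222.] [0.334 0.114 0.007] [333.8 115.3] 140.0 101.8 31.57 [[248.0, 122.0], [301.0, 35.0], [420.0, 109.0], [367.0, 195.0]]
top plate 
[... 2255 characters left out ...]
35.8] 89.5 83.3 42.03 [[652.0, -335.0], [708.0, -397.0], [775.0, -337.0], [719.0, -275.0]]
scene switch 0.74 [169. 301.] [ 0.707 -0.335  0.006] [ 716.3 -334.4] 87.0 96.6 5.14 [[669.0, -290.0], [677.0, -386.0], [764.0, -379.0], [755.0, -282.0]]
scene slide_box 0.9 [138. 236.] [ 0.466 -0.349  0.033] [ 419.6 -342.2] 113.4 147.5 71.95 [[332.0, -373.0], [472.0, -419.0], [507.0, -311.0], [367.0, -265.0]]
scene dish 0.97 [171. 299.] [ 0.705 -0.336  0.005] [ 707.1 -339.1] 102.2 78.5 33.98 [[643.0, -335.0], [687.0, -400.0], [771.0, -343.0], [728.0, -278.0]]
scene carton 0.66 [396. 211.] [0.724 0.324 0.051] [714.9 352.4] 129.1 68.8 72.94 [[663.0, 301.0], [729.0, 281.0], [767.0, 404.0], [701.0, 424.0]]
```

Run:
```python
import cv2
a=cv2.imread("pics/top0.png"); cv2.imwrite("pics/topbig.png",cv2.resize(a[60:330,110:420],None,fx=2.2,fy=2.2,interpolation=2))
```

```text
(no output)
```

View pics/topbig.png

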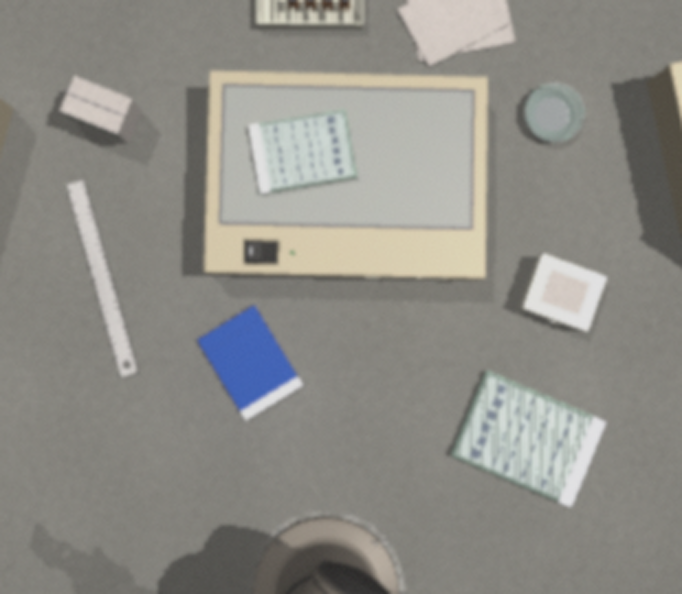

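Plate candidates in the top picture are the banded plate on the light box (248,128), the blue one on the bench (222,222) and the larger banded one (348,262). I choose (248,128) because it is the smaller of the two that aren't blue. The only rule is at (155,185), with its hole end nearest the robot. I'll go over the plate for a close check.

>>> carry_out(increments=[[[3.6,-4.2,1,-10.5],[3.6,-4.2,1,-10.5],[3.6,-4.2,1,-10.5],[3.6,-4.2,1,-10.5],[3.6,-4.2,0,-10.5]]])

```text
t: 1.42
tcp_pos: [0.3685, 0.2792, 0.2973]
ee_rot: [0.6, 0.8, 0.001, 0.001]
wrist_force: [0.7, 0.9, 0.0]
width: 0.0851
gripper_force: 0.0
```

>>> carry_out(increments=[[[3.6,-4.2,0,-10.5],[3.6,-4.2,0,-10.5],[3.6,-4.2,0,-10.5],[3.6,-4.2,0,-10.5],[0,0,0,-10.5]]])

```text
t: 2.05
tcp_pos: [0.5133, 0.1093, 0.2957]
ee_rot: [0.893, 0.45, -0.0, 0.0]
wrist_force: [-1.2, -0.1, -0.1]
width: 0.0857
gripper_force: 0.0
```

```bash
cat > w.py <<'E'
import sys
from h import *
s=bot.observe(); p=snapshot("wrist"); C=cloud(p,wristT(s,p))
print("tcp",np.round(s["tcp_pos"],4),"yaw",round(np.degrees(np.arctan2(*R.from_quat(s["ee_rot"]).as_matrix()[[1,0],1])),2),"t",s["t"],"q",np.round(s["qpos"],2),"F",np.round(s["wrist_force"],1),"w",s["width"])
cv2.imwrite(f"pics/{sys.argv[1]}.png",p["color"])
np.savez(f"{sys.argv[1]}.npz",C=C,col=p["color"])
for l in sys.argv[2:]:
    for d in silhouettes(p,l):
        m=d["pixels"]&(p["range_z"]>0); 
        if m.sum()>50 and d["score"]>.3: print(l,round(d["score"],2),np.round(d["uv"]),np.round(np.median(C[m],0),4),*rect(C[m]))
E
python3 w.py w1 plate switch rule
```

```text
tcp [0.5133 0.1093 0.2957] yaw -36.52 t 2.05 q [ 0.06  0.31  1.45 -0.    1.37  0.7 ] F [-1.2 -0.1 -0.1] w 0.08566061527113106
plate 0.84 [152. 223.] [0.3477 0.1244 0.0081] [364.2 132.5] 223.3 105.1 29.1 [[241.0, 124.0], [292.0, 32.0], [487.0, 141.0], [436.0, 233.0]]
plate 0.59 [378. 158.] [0.6415 0.0446 0.0785] [641.7  36.7] 103.5 146.5 10.07 [[578.0, 100.0], [604.0, -44.0], [705.0, -26.0], [680.0, 118.0]]
switch 0.73 [506. 313.] [ 0.6927 -0.3318  0.0051] [ 690.1 -326.3] 71.1 31.1 68.07 [[662.0, -353.0], [691.0, -365.0], [718.0, -299.0], [689.0, -287.0]]
switch 0.72 [247. 193.] [0.4962 0.0987 0.0784] [495.1  98.1] 40.1 25.1 88.86 [[482.0, 78.0], [507.0, 78.0], [508.0, 118.0], [483.0, 118.0]]
rule 0.63 [92. 63.] [0.4229 0.3271 0.0079] [417.  328.5] 210.8 30.1 16.67 [[312.0, 313.0], [320.0, 284.0], [522.0, 344.0], [514.0, 373.0]]
```

View pics/w1.png

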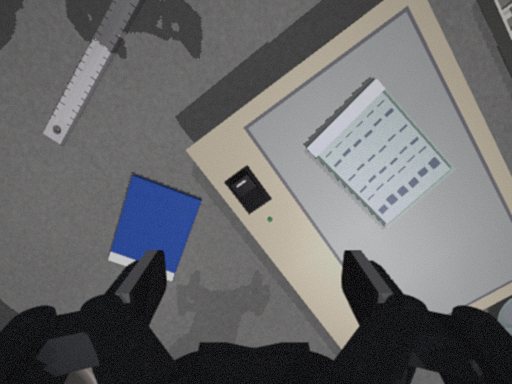

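The chosen plate is at (378,158): banded green, with its white frosted strip towards the left. The rocker is at (247,193) and the rule's hole at (57,130), so the choice holds. Next I go to the rule.

>>> carry_out(increments=[[[-2,5.5,-1,-10],[-2,5.5,-1,-10],[-2,5.5,-1,-10],[-1.8,5.8,-1,-6.5],[0,0,0,0]]])

```text
t: 2.88
tcp_pos: [0.4332, 0.3327, 0.2569]
ee_rot: [0.986, 0.168, -0.001, -0.0]
wrist_force: [-0.4, 0.2, -0.1]
width: 0.0854
gripper_force: 0.0
```

```bash
python3 w.py w2 rule
cat > fit.py <<'E'
import sys
from h import *
# robust oriented box of points in a z band near a centre: fit.py file cx cy rad zlo zhi
f,cx,cy,rad,zl,zh=sys.argv[1],*map(float,sys.argv[2:7])
P=np.load(f)["C"].reshape(-1,3)*1000
P=P[(np.hypot(P[:,0]-cx,P[:,1]-cy)<rad)&(P[:,2]>zl)&(P[:,2]<zh)]
best=None
for a in np.arange(-45,45,.1):
    c,s=np.cos(np.radians(a)),np.sin(np.radians(a))
    u=P[:,0]*c+P[:,1]*s; v=-P[:,0]*s+P[:,1]*c
    q=[*np.percentile(u,[.7,99.3]),*np.percentile(v,[.7,99.3])]
    A=(q[1]-q[0])*(q[3]-q[2])
    if best is None or A<best[0]: best=(A,a,q,c,s)
A,a,q,c,s=best; U=(q[0]+q[1])/2;V=(q[2]+q[3])/2
print(len(P),"ang",round(a,1),"size",round(q[1]-q[0],1),round(q[3]-q[2],1),"c",round(U*c-V*s,1),round(U*s+V*c,1),"z",np.median(P[:,2]))
E
python3 fit.py w1.npz 641 37 95 75 90; python3 fit.py w2.npz 460 339 170 4.5 14;python3 fit.py w1.npz 495 98 30 73 90
```

```text
tcp [0.4332 0.3327 0.2569] yaw -70.62 t 2.875 q [0.51 0.38 1.46 0.   1.3  1.75] F [-0.4  0.2 -0.1] w 0.08543444611745926
rule 0.73 [259. 122.] [0.4857 0.3479 0.0083] [458.2 339.2] 304.3 26.6 17.12 [[309.0, 307.0], [317.0, 282.0], [608.0, 371.0], [600.0, 397.0]]
11130 ang 10.6 size 98.4 138.7 c 639.8 39.4 z 78.5507050908828
5309 ang -31.1 size 209.8 239.4 c 460.2 332.7 z 8.332968184735002
886 ang 1.9 size 31.7 47.4 c 495.6 97.7 z 77.85166121484544
```

View pics/w2.png

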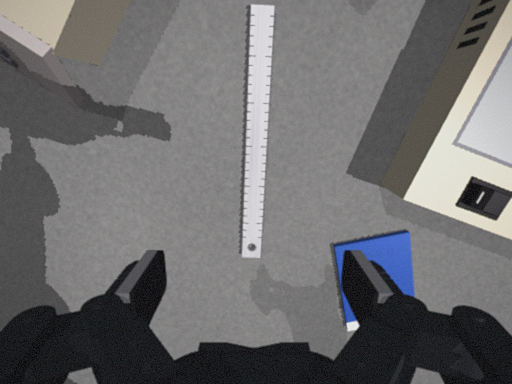

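The rule runs from (262,8) at its zero end to (251,250) at its hole, and lies between the fingers. Now I descend.

>>> carry_out(increments=[[[0.1,-0.1,-5.5,-2.3],[0,0,-5.5,0],[0,0,-5.5,0],[0,0,-3.5,0],[0,0,0,0]]], fingers=0.6, grip_force=40)

```text
t: 3.6
tcp_pos: [0.4364, 0.3259, 0.0558]
ee_rot: [0.99, 0.144, -0.002, 0.001]
wrist_force: [0.2, 0.4, -0.1]
width: 0.0514
gripper_force: 0.0
```

```bash
python3 w.py w3 rule; python3 -c "
from h import *
import cv2
z=np.load('w3.npz')
"
```

```text
tcp [0.4364 0.3259 0.0558] yaw -73.46 t 3.6 q [ 0.5   0.62  1.7  -0.    0.83  1.78] F [ 0.2  0.4 -0.1] w 0.05144484670283639
rule 0.6 [245. 157.] [0.4794 0.3459 0.0083] [453.4 338.9] 206.4 27.3 16.7 [[351.0, 322.0], [358.0, 296.0], [556.0, 356.0], [548.0, 382.0]]
```

>>> carry_out(increments=[[[-0.2,0.55,0,0.5],[0,0,-1.5,0],[0,0,-1.0,0],[0,0,-0.4,0],[0,0,0,0]]])

```text
t: 4.32
tcp_pos: [0.4349, 0.3332, 0.028]
ee_rot: [0.989, 0.148, -0.0, 0.0]
wrist_force: [1.0, -0.2, 1.4]
width: 0.0515
gripper_force: 0.0
```

>>> carry_out(increments=[[[0,0,0,0]]])

```text
t: 4.45
tcp_pos: [0.4353, 0.3334, 0.0287]
ee_rot: [0.989, 0.148, 0.0, -0.0]
wrist_force: [-0.3, 0.0, 0.4]
width: 0.0513
gripper_force: 0.0
```

>>> carry_out(increments=[[[0,0,-0.15,0],[0,0,0,0],[0,0,0,0],[0,0,0,0],[0,0,0,0]]], fingers=0, grip_force=60)

```text
t: 5.08
tcp_pos: [0.4353, 0.3334, 0.0274]
ee_rot: [0.989, 0.148, 0.0, -0.0]
wrist_force: [-0.7, -1.0, 5.9]
width: 0.0227
gripper_force: 59.5
```

>>> carry_out(increments=[[[0,0,0,0],[0,0,3,0],[0,0,5,0],[0,0,5,0],[0,0,0,0]]])

```text
t: 5.7
tcp_pos: [0.4369, 0.3344, 0.1606]
ee_rot: [0.989, 0.148, 0.004, -0.001]
wrist_force: [0.7, 0.7, -2.9]
width: 0.0224
gripper_force: 59.3
```

```bash
python3 w.py w4 rule; python3 -c "
from h import *
s=bot.observe();print(s['gripper_force'],s['wrist_force'],s['torque'])
p=snapshot('scene');C=cloud(p)
for d in silhouettes(p,'rule')[:1]:
  m=d['pixels']&(p['range_z']>0);P=C[m];print(d['score'],rect(P))
  for x in np.arange(.28,.62,.04):
    k=abs(P[:,0]-x)<.02
    if k.sum()>5: print(round(x,2),np.round(np.median(P[k],0),4))
"
```

```text
tcp [0.4369 0.3344 0.1606] yaw -72.96 t 5.7 q [ 0.51  0.48  1.6  -0.    1.06  1.79] F [ 0.7  0.7 -2.9] w 0.022357597105499893
rule 0.71 [257. 156.] [0.4868 0.3498 0.1414] [427.8 331.6] 326.6 53.2 16.91 [[264.0, 310.0], [279.0, 259.0], [592.0, 354.0], [576.0, 405.0]]
59.31176841259003 [-0.11874877 -0.13462462 -2.00400433] [ 0.01280171  0.13464858 -0.03893834]
0.84 (array([332.9, 404.3]), 215.6, 521.9, 64.02, [[51.0, 422.0], [520.0, 193.0], [615.0, 387.0], [146.0, 615.0]])
0.32 [0.3281 0.3034 0.1358]
0.36 [0.3638 0.306  0.1372]
0.4 [0.3967 0.3173 0.1362]
0.44 [0.4508 0.3357 0.137 ]
0.48 [0.4793 0.3417 0.1359]
0.52 [0.5195 0.354  0.136 ]
0.56 [0.5625 0.3696 0.1363]
0.6 [0.5944 0.3776 0.1351]
```

View pics/w4.png

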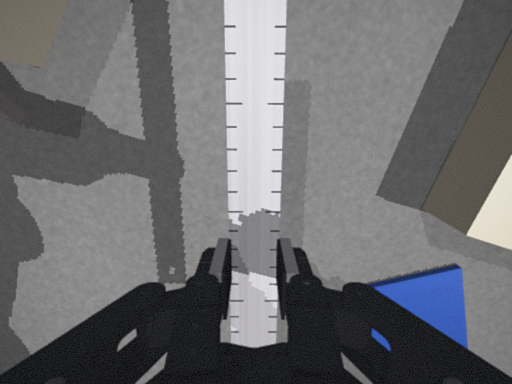

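The rule is held level, with its hole end towards the robot. Now I carry it across to hover in front of the plate, turning as it goes.

>>> carry_out(increments=[[[1.5,-4.1,0,8.4],[1.5,-4.1,0,8.4],[1.5,-4.1,0,8.4],[1.5,-4.1,0,8.4],[1.5,-4.1,0,8.4]]])

```text
t: 6.52
tcp_pos: [0.5097, 0.1268, 0.1553]
ee_rot: [0.869, 0.495, -0.002, -0.001]
wrist_force: [0.2, 0.3, -1.6]
width: 0.0228
gripper_force: 59.4
```

>>> carry_out(increments=[[[1.5,-4.1,0,8.4],[1.5,-4.1,0,8.4],[1.5,-4.1,0,8.4],[1.2,-4.1,0,8.4],[1,-4.1,0,8.0]]])

```text
t: 7.15
tcp_pos: [0.5767, -0.0779, 0.155]
ee_rot: [0.637, 0.771, -0.001, -0.002]
wrist_force: [0.2, -0.0, -2.1]
width: 0.0226
gripper_force: 59.4
```

>>> carry_out(increments=[[[0,0,0,0],[0,0,0,0]]])

```text
t: 7.4
tcp_pos: [0.5763, -0.0763, 0.1555]
ee_rot: [0.639, 0.769, -0.001, -0.002]
wrist_force: [-0.5, 0.3, -1.7]
width: 0.0225
gripper_force: 59.4
```

```bash
python3 w.py w5 rule plate; python3 fit.py w5.npz 640 38 95 75 86
python3 - <<'E'
from h import *
p=snapshot("top");C=cloud(p);cv2.imwrite("pics/t5.png",cv2.resize(p["color"][60:260,150:400],None,fx=3,fy=3,interpolation=2))
np.savez("t5.npz",C=C)
for l in ["rule","plate"]:
    for d in silhouettes(p,l)[:2]:
        m=d["pixels"]&(p["range_z"]>0);print(l,d["score"],np.median(C[m],0),*rect(C[m]))
E
python3 fit.py t5.npz 640 38 95 75 86
```

```text
tcp [ 0.5763 -0.0763  0.1555] yaw 10.54 t 7.4 q [-0.26  0.54  1.5   0.    1.1  -0.45] F [-0.5  0.3 -1.7] w 0.02253542434582209
rule 0.75 [257. 157.] [ 0.5679 -0.0246  0.1361] [574.3 -63.2] 39.1 242.9 10.3 [[533.0, 53.0], [577.0, -186.0], [615.0, -179.0], [572.0, 60.0]]
plate 0.74 [388.  86.] [0.6417 0.0256 0.0784] [645.3  20.9] 105.8 102.7 10.13 [[584.0, 62.0], [602.0, -39.0], [706.0, -20.0], [688.0, 81.0]]
plate 0.63 [228. 185.] [ 0.5729 -0.0474  0.0706] [627.4 -76.7] 384.3 337.4 20.11 [[389.0, 16.0], [505.0, -301.0], [866.0, -169.0], [750.0, 148.0]]
28789 ang 10.6 size 99.1 99.5 c 642.7 20.0 z 78.41473295978402
rule 0.81 [0.55579131 0.03656736 0.13476991] [542.4  15.1] 80.9 158.3 8.85 [[490.0, 87.0], [515.0, -69.0], [595.0, -57.0], [570.0, 100.0]]
rule 0.55 [0.63851918 0.04514142 0.07654841] [618.9  53. ] 126.6 164.6 84.22 [[531.0, -2.0], [694.0, -18.0], [707.0, 108.0], [543.0, 124.0]]
plate 0.89 [ 0.22489578 -0.29956084  0.00976932] [ 223.  -300.3] 193.1 138.9 67.17 [[121.0, -362.0], [250.0, -416.0], [324.0, -238.0], [196.0, -184.0]]
plate 0.87 [0.34313207 0.11615655 0.0064981 ] [344.7 113.8] 147.2 117.7 50.63 [[253.0, 94.0], [344.0, 20.0], [437.0, 133.0], [346.0, 208.0]]
945 ang 9.4 size 99.3 128.5 c 637.4 41.6 z 77.27821028275694
```

View pics/w5.png

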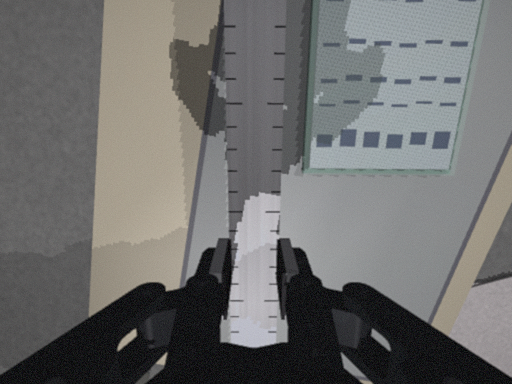

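The rule is parallel to the plate (10.5° against 10.6°), with a gap of about 20 mm. The plate's right corner is at (305,172), clear of the fingers. Now I lower it.

>>> carry_out(increments=[[[0.5,0.05,-2,0],[0.3,0,-1.5,0],[0,0,-1,0],[0,0,-0.6,0],[0,0,0,0]]])

```text
t: 8.32
tcp_pos: [0.5849, -0.0761, 0.1058]
ee_rot: [0.639, 0.77, -0.0, -0.0]
wrist_force: [-0.5, 0.4, -2.0]
width: 0.0228
gripper_force: 59.4
```

>>> carry_out(increments=[[[0,0,-0.3,0],[0,0,0,0],[0,0,-0.2,0],[0,0,0,0]]])

```text
t: 8.82
tcp_pos: [0.5851, -0.0762, 0.101]
ee_rot: [0.639, 0.77, -0.0, -0.0]
wrist_force: [-0.2, 0.4, -3.0]
width: 0.0223
gripper_force: 59.4
```

>>> carry_out(increments=[[[0,0,-0.1,0],[0,0,0,0],[0,0,-0.1,0],[0,0,0,0]]])

```text
t: 9.32
tcp_pos: [0.5851, -0.0762, 0.099]
ee_rot: [0.639, 0.77, -0.0, -0.0]
wrist_force: [1.1, 0.2, -2.2]
width: 0.0228
gripper_force: 59.4
```

>>> carry_out(increments=[[[0,0,-0.1,0],[0,0,0,0]]])

```text
t: 9.57
tcp_pos: [0.5851, -0.0762, 0.098]
ee_rot: [0.639, 0.77, 0.0, -0.0]
wrist_force: [-0.1, 0.2, -1.5]
width: 0.0226
gripper_force: 59.4
```

```bash
python3 w.py w6; python3 fit.py w6.npz 640 38 95 75 86
python3 - <<'E'
from h import *
a=cv2.imread("pics/w6.png");cv2.imwrite("pics/w6b.png",cv2.resize(a[0:260,190:400],None,fx=2.3,fy=2.3,interpolation=2))
E
```

```text
tcp [ 0.5851 -0.0762  0.098 ] yaw 10.63 t 9.575 q [-0.26  0.62  1.54  0.    0.99 -0.44] F [-0.1  0.2 -1.5] w 0.022578951346705928
50264 ang 10.9 size 128.1 81.5 c 623.6 7.0 z 78.44764680048871
```

View pics/w6b.png

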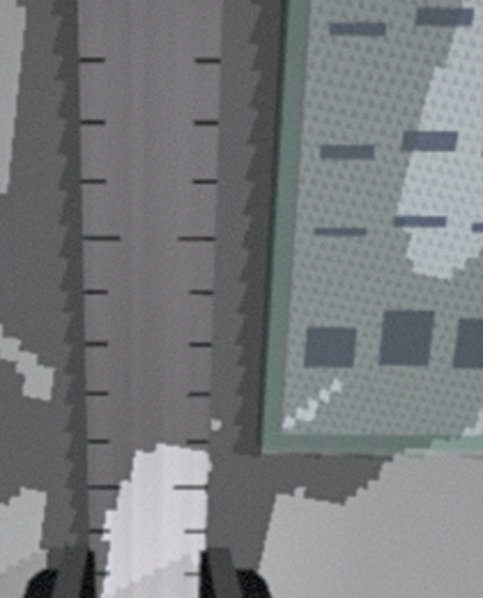

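The ticks show the long 100 mark at row 238 and the long 150 mark at row 487. The plate's near end (top edge about row 435) is level with about 139–140. I'll measure that and the gap in millimetres.

Run:
```python
from h import *
z=np.load("w6.npz");C=z["C"]*1000;g=z["col"].mean(-1)
uv=lambda P:(P[...,0]*.983+P[...,1]*.184,-P[...,0]*.184+P[...,1]*.983)
U,V=uv(C)
# ticks: dark dips along column 279
for c in (278,280,282):
    for r in range(5,235):
        w=g[r-3:r+4,c]
        if g[r,c]==w.min() and w.max()-g[r,c]>22: print(c,r,np.round([U[r,c],V[r,c],C[r,c,2]],1))
for r in range(60,230,20):   # rule cross-section
    row=C[r];zz=row[:,2]; print(r,[(c,round(U[r,c],1),round(zz[c],1)) for c in range(200,340) if abs(zz[c]-zz[c-1])>3])
for c in range(320,400,20): print(c,[(r,round(V[r,c],1),round(V[r-1,c],1),round(C[r,c,2],1)) for r in range(150,220) if abs(C[r,c,2]-C[r-1,c,2])>1.5])
print(np.median(C[100:180,245:262,2]))
```

```text
278 26 [571.2 -76.1  77.7]
278 53 [571.4 -86.3  78.6]
278 79 [571.6 -96.4  78.8]
278 103 [ 571.9 -106.1   78.6]
278 127 [ 572.1 -116.3   78.7]
278 149 [ 572.3 -126.    79.5]
278 171 [ 572.5 -136.    80.2]
278 192 [ 572.9 -146.4   79. ]
278 211 [ 573.2 -156.3   78.1]
278 231 [ 573.3 -166.3   79.2]
280 26 [572.  -76.1  78. ]
280 53 [572.2 -86.3  79.1]
280 79 [572.5 -96.4  78.3]
280 103 [ 572.7 -106.1   78.9]
280 127 [ 573.  -116.3   79. ]
280 149 [ 573.2 -126.    79.4]
280 171 [ 573.5 -136.2   79.4]
280 192 [ 573.8 -146.5   78.6]
280 211 [ 574.8 -158.8   71. ]
282 26 [572.8 -76.   77.7]
282 53 [573.2 -86.   76.8]
282 78 [573.4 -95.9  78.2]
282 103 [ 573.5 -106.2   79.8]
282 127 [ 574.  -116.4   78.1]
282 180 [ 575.6 -143.    68.9]
282 188 [ 575.6 -146.8   70.2]
282 206 [ 575.7 -155.8   71.8]
60 [(225, np.float64(549.2), np.float64(78.8)), (285, np.float64(575.2), np.float64(70.5))]
80 [(224, np.float64(561.1), np.float64(215.9)), (225, np.float64(548.4), np.float64(71.3)), (226, np.float64(549.5), np.float64(78.9)), (236, np.float64(553.6), np.float64(77.2)), (284, np.float64(575.0), n
[... 2713 characters left out ...]
-141.7), np.float64(78.4)), (197, np.float64(-149.5), np.float64(-148.5), np.float64(76.6)), (198, np.float64(-151.6), np.float64(-149.5), np.float64(71.6)), (204, np.float64(-155.0), np.float64(-154.9), np.float64(71.0)), (215, np.float64(-161.5), np.float64(-160.0), np.float64(69.6)), (216, np.float64(-161.4), np.float64(-161.5), np.float64(71.1))]
380 [(170, np.float64(-136.0), np.float64(-135.2), np.float64(77.7)), (190, np.float64(-145.2), np.float64(-145.3), np.float64(79.4)), (192, np.float64(-146.7), np.float64(-145.6), np.float64(77.7)), (198, np.float64(-151.9), np.float64(-148.9), np.float64(70.4)), (215, np.float64(-160.7), np.float64(-160.8), np.float64(71.5))]
78.70740875283435
```

Run:
```python
from h import *
z=np.load("w2.npz");C=z["C"]*1000;g=z["col"].mean(-1).astype(np.float32)
# rule axis in image from depth/brightness mask
m=(g>150); n,l,st,_=cv2.connectedComponentsWithStats(m.astype(np.uint8))
k=l[122,259]; ys,xs=np.where(l==k); print(k,st[k])
a=np.radians(17.1);s=C[...,0]*np.cos(a)+C[...,1]*np.sin(a);t=-C[...,0]*np.sin(a)+C[...,1]*np.cos(a)
S=s[ys,xs];T=t[ys,xs];q=np.percentile(T,[1,99]);print("T",q,"S",np.percentile(S,[0,.3,99.7,100]))
for r in (5,6,7,8,9): print(r,np.round(s[r,262],1),g[r,262])
e=np.percentile(S,99.8)
for side in (0,1):
    sel=(abs(T-(q[0]+4 if side==0 else q[1]-4))<2)
    h,b=np.histogram(S[sel],bins=np.arange(S.min(),S.max(),1.0),weights=g[ys,xs][sel]);cnt,_=np.histogram(S[sel],bins=b)
    pr=h/np.maximum(cnt,1);pr=pr-cv2.blur(pr[:,None],(1,15))[:,0]
    # comb phase for 10 mm ticks
    f=[(sum(pr[int(i)] for i in np.arange(ph,len(pr)-1,10)),ph) for ph in range(10)]
    print(side,"end",round(e-b[0],1),sorted(f)[:3],"-> dist from zero end mod10:",round((e-b[0]-sorted(f)[0][1]-.5)%10,1))
```

```text
3 [ 242    4   33  254 5339]
T [176.73617735 202.12713612] S [384.79541706 390.28528611 691.12386959 692.74417154]
5 689.4 209.0
6 688.8 220.33333
7 687.5 214.66667
8 687.0 216.33333
9 685.6 216.0
0 end 307.3 [(np.float64(-962.4420704481345), 5), (np.float64(-907.5375280761724), 4), (np.float64(-122.57439398871597), 3)] -> dist from zero end mod10: 1.8
1 end 307.3 [(np.float64(-913.7042046440972), 5), (np.float64(-591.8222113715276), 4), (np.float64(-3.3473635525172085), 6)] -> dist from zero end mod10: 1.8
```

The graduations start at the zero end, and the plate's far end reads 142.4 instead of 140. I'll shift the rule 2.4 mm towards its hole end and close 9 of the 10.3 mm gap.

>>> carry_out(increments=[[[0.34,-0.12,0,0],[0.32,0.0,0,0],[0.27,0.05,0,0],[0,0,0,0],[0,0,0,0]]])

```text
t: 10.25
tcp_pos: [0.5944, -0.0768, 0.098]
ee_rot: [0.639, 0.77, 0.0, -0.0]
wrist_force: [-0.1, 0.1, -1.9]
width: 0.0226
gripper_force: 59.4
```

```bash
cat > g.py <<'E'
import sys
from h import *
s=bot.observe(); p=snapshot("wrist"); C=cloud(p,wristT(s,p))*1000; g=p["color"].astype(float).mean(-1)
cv2.imwrite(f"pics/{sys.argv[1]}.png",p["color"])
U=C[...,0]*.983+C[...,1]*.184;V=-C[...,0]*.184+C[...,1]*.983;Z=C[...,2]
print("F",np.round(s["wrist_force"],1),"tcp",np.round(s["tcp_pos"]*1000,1))
for r in range(40,200,30):
    zz=Z[r]; d=[(c,round(U[r,c],1),round(zz[c])) for c in range(262,340) if abs(zz[c]-zz[c-1])>3 and zz[c]<100]; print(r,d)
t=[(r,round(V[r,278],1)) for r in range(5,235) if g[r,278]==g[r-3:r+4,278].min() and np.ptp(g[r-3:r+4,278])>22]; print(t)
e=[]
for c in range(320,420,4):
    rr=[r for r in range(150,225) if Z[r,c]<73.5 and Z[r-1,c]>=73.5 and Z[r-1,c]<90]
    if rr: e.append((V[rr[0]-1,c],rr[0]))
print("plate end V,row",np.median(e,0),"rule z",np.median(Z[100:180,240:262]))
E
python3 g.py w7
```

```text
F [-0.1  0.1 -1.9] tcp [594.4 -76.8  98. ]
40 [(285, np.float64(583.9), 71), (290, np.float64(585.6), 75), (291, np.float64(585.6), 79)]
70 [(284, np.float64(583.8), 71), (289, np.float64(585.4), 76)]
100 [(284, np.float64(584.2), 71), (288, np.float64(585.4), 77)]
130 [(283, np.float64(584.3), 70), (286, np.float64(585.1), 76)]
160 [(282, np.float64(584.1), 71), (286, np.float64(585.1), 80)]
190 [(281, np.float64(584.0), 71), (284, np.float64(585.2), 74), (285, np.float64(585.2), 79)]
[(26, np.float64(-78.4)), (53, np.float64(-88.6)), (78, np.float64(-98.3)), (103, np.float64(-108.5)), (127, np.float64(-118.7)), (149, np.float64(-128.4)), (171, np.float64(-138.8)), (192, np.float64(-148.5)), (211, np.float64(-158.2)), (231, np.float64(-168.4))]
plate end V,row [-148.84647802  193.        ] rule z 78.69355119646028
```

>>> carry_out(increments=[[[0,0,-0.05,0],[0,0,0,0]]])

```text
t: 10.55
tcp_pos: [0.5944, -0.0769, 0.0975]
ee_rot: [0.639, 0.77, 0.0, 0.0]
wrist_force: [0.5, 0.2, -1.5]
width: 0.0226
gripper_force: 59.4
```

>>> carry_out(increments=[[[0,0,-0.04,0],[0,0,0,0]]])

```text
t: 10.8
tcp_pos: [0.5944, -0.0769, 0.0975]
ee_rot: [0.639, 0.77, 0.0, 0.0]
wrist_force: [-1.5, 0.8, 3.1]
width: 0.0231
gripper_force: 59.8
```

>>> carry_out(increments=[[[0.1,0.02,0,0],[0,0,0,0]]])

```text
t: 11.05
tcp_pos: [0.5954, -0.0768, 0.0975]
ee_rot: [0.638, 0.77, -0.0, 0.0]
wrist_force: [-3.3, 1.0, 4.3]
width: 0.0225
gripper_force: 60.1
```

>>> carry_out(increments=[[[0.05,0.01,0,0],[0,0,0,0]]])

```text
t: 11.3
tcp_pos: [0.5958, -0.0767, 0.0974]
ee_rot: [0.638, 0.77, -0.0, 0.0]
wrist_force: [-3.2, -1.4, 6.2]
width: 0.0229
gripper_force: 60.2
```

>>> carry_out(increments=[[[0.05,0.01,0,0],[0.03,0,0,0],[0,0,0,0]]])

```text
t: 11.68
tcp_pos: [0.5966, -0.0766, 0.0974]
ee_rot: [0.638, 0.77, -0.0, 0.0]
wrist_force: [-3.8, -0.7, 5.9]
width: 0.0225
gripper_force: 60.2
```

```bash
python3 g.py w8
```

```text
F [-3.8 -0.7  5.9] tcp [596.6 -76.6  97.4]
40 [(285, np.float64(585.6), 76)]
70 [(284, np.float64(585.6), 75), (285, np.float64(585.7), 78)]
100 [(283, np.float64(585.5), 75), (284, np.float64(585.6), 79)]
130 []
160 [(265, np.float64(577.8), 78), (298, np.float64(592.9), 78)]
190 []
[(26, np.float64(-78.8)), (53, np.float64(-88.7)), (79, np.float64(-99.0)), (103, np.float64(-108.7)), (127, np.float64(-118.8)), (149, np.float64(-128.6)), (171, np.float64(-138.7)), (192, np.float64(-149.0)), (212, np.float64(-159.0)), (224, np.float64(-165.3)), (231, np.float64(-168.9))]
plate end V,row [-148.95630178  193.        ] rule z 78.36990747012274
```

>>> carry_out(increments=[[[0,0,0,-0.3],[0.05,0.01,0,0],[0.03,0,0,0],[0,0,0,0]]])

```text
t: 12.22
tcp_pos: [0.597, -0.0766, 0.0974]
ee_rot: [0.64, 0.768, -0.0, -0.0]
wrist_force: [-5.5, -1.3, 6.8]
width: 0.0226
gripper_force: 60.4
```

```bash
python3 g.py w9
python3 - <<'E'
import cv2
a=cv2.imread("pics/w9.png");cv2.imwrite("pics/w9b.png",cv2.resize(a[0:240,220:380],None,fx=2.5,fy=2.5,interpolation=2))
E
```

```text
F [-5.5 -1.3  6.8] tcp [597.  -76.6  97.4]
40 []
70 [(272, np.float64(580.9), 80)]
100 []
130 []
160 [(279, np.float64(584.8), 78)]
190 []
[(26, np.float64(-78.9)), (53, np.float64(-88.8)), (79, np.float64(-98.9)), (103, np.float64(-108.7)), (127, np.float64(-118.9)), (149, np.float64(-128.7)), (171, np.float64(-138.8)), (192, np.float64(-148.8)), (211, np.float64(-158.7)), (231, np.float64(-168.7))]
plate end V,row [-149.07264568  193.        ] rule z 78.3529209656813
```

View pics/w9b.png

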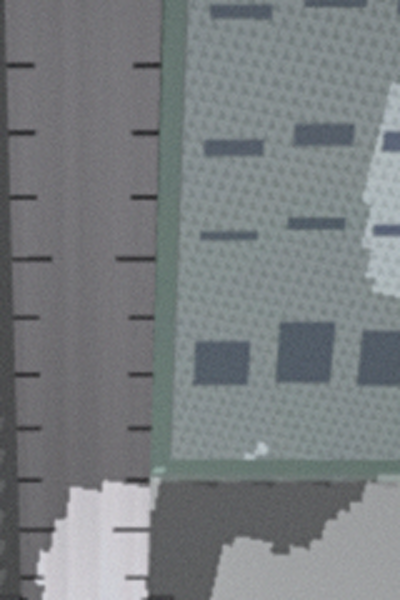

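The rule is snug along the plate's edge, and the 140 tick (145,480) is level with the plate's end (row 480). Now I release it and retreat straight up.

>>> carry_out(increments=[[[0,0,0,0],[0,0,0,0],[0,0,0,0],[0,0,0,0]]], fingers=0.55, grip_force=20)

```text
t: 12.78
tcp_pos: [0.5976, -0.0764, 0.0971]
ee_rot: [0.641, 0.768, 0.0, 0.0]
wrist_force: [0.5, -0.2, 0.1]
width: 0.0469
gripper_force: 0.0
```

>>> carry_out(increments=[[[0,0,0.5,0],[0,0,2,0],[0,0,5,0],[0,0,5,0],[0,0,4,0]]])

```text
t: 13.4
tcp_pos: [0.5977, -0.0764, 0.2649]
ee_rot: [0.641, 0.768, 0.001, 0.001]
wrist_force: [0.6, -0.8, 0.2]
width: 0.0473
gripper_force: 0.0
```

>>> carry_out(increments=[[[-5,1,2,0],[-5,1,2,0],[-2,1,0,0],[0,0,0,0]]], fingers=0)

```text
t: 13.9
tcp_pos: [0.4767, -0.0459, 0.3034]
ee_rot: [0.64, 0.768, 0.0, 0.001]
wrist_force: [1.2, -0.5, -0.2]
width: -0.0001
gripper_force: 0.0
```

```bash
python3 w.py wa switch rule plate; python3 fit.py wa.npz 495 98 26 74 90
```

```text
tcp [ 0.4767 -0.0459  0.3034] yaw 10.36 t 13.9 q [-0.26  0.22  1.56  0.    1.36 -0.44] F [ 1.2 -0.5 -0.2] w -9.681415846505587e-05
switch 0.97 [296.  42.] [0.4953 0.0975 0.0785] [495.5  96.6] 38.6 23.8 89.29 [[483.0, 77.0], [507.0, 77.0], [508.0, 116.0], [484.0, 116.0]]
rule 0.93 [352. 164.] [ 0.5855 -0.0167  0.0785] [557.6 -49.1] 99.0 282.2 11.37 [[481.0, 79.0], [537.0, -197.0], [634.0, -178.0], [578.0, 99.0]]
plate 0.86 [409. 119.] [0.6392 0.0453 0.0786] [642.6  39.4] 106.3 140.0 10.51 [[578.0, 99.0], [603.0, -39.0], [708.0, -20.0], [682.0, 118.0]]
plate 0.67 [ 69. 285.] [ 0.2245 -0.2849  0.0112] [ 220.7 -304.6] 208.8 142.1 66.83 [[114.0, -373.0], [245.0, -429.0], [327.0, -237.0], [196.0, -181.0]]
plate 0.56 [157.  26.] [0.3337 0.1001 0.0082] [337.8 110.5] 144.3 88.6 31.48 [[253.0, 111.0], [299.0, 35.0], [423.0, 110.0], [376.0, 186.0]]
1038 ang 1.0 size 26.4 40.8 c 494.7 95.6 z 78.41866638801162
```

View pics/wa.png

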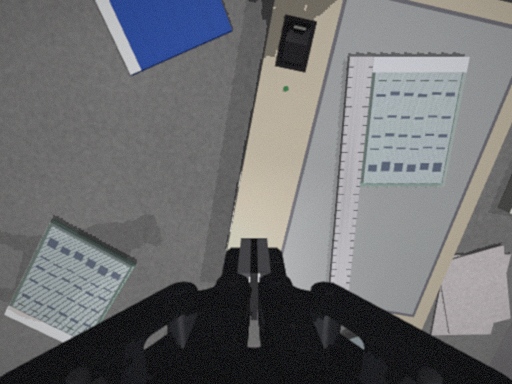

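The rule lies along the plate's front edge, its zero end (358,57) level with the frosted end (420,62). The rocker is at (296,42). Next I press its left half with closed fingers.

>>> carry_out(increments=[[[0.6,5.4,-3,0],[0.6,5.4,-3,0],[0.6,5.4,-3,0],[0,0,-4.5,0],[0,0,-4.5,0]]])

```text
t: 14.72
tcp_pos: [0.4961, 0.1165, 0.1202]
ee_rot: [0.64, 0.768, 0.0, 0.0]
wrist_force: [0.3, -0.3, -0.9]
width: -0.0002
gripper_force: 0.0
```

>>> carry_out(increments=[[[0,0,-0.3,0],[0,0,0,0]]])

```text
t: 14.98
tcp_pos: [0.4966, 0.1155, 0.1199]
ee_rot: [0.641, 0.768, 0.0, 0.0]
wrist_force: [0.6, 0.4, -0.0]
width: -0.0001
gripper_force: 0.0
```

>>> carry_out(increments=[[[0,0.1,-0.5,0],[0,0,-0.4,0],[0,0,0,0]]])

```text
t: 15.35
tcp_pos: [0.4956, 0.1166, 0.1104]
ee_rot: [0.641, 0.768, 0.0, 0.0]
wrist_force: [0.4, 0.7, -0.5]
width: -0.0004
gripper_force: 0.0
```

>>> carry_out(increments=[[[0,0,-0.3,0],[0,0,0,0]]])

```text
t: 15.6
tcp_pos: [0.4954, 0.1166, 0.1071]
ee_rot: [0.641, 0.768, -0.0, -0.0]
wrist_force: [-0.1, 0.5, 0.5]
width: 0.0
gripper_force: 0.0
```

>>> carry_out(increments=[[[0,0,-0.3,0],[0,0,0,0]]])

```text
t: 15.85
tcp_pos: [0.4956, 0.1166, 0.104]
ee_rot: [0.641, 0.768, 0.0, 0.0]
wrist_force: [-0.2, 0.5, 0.0]
width: -0.0001
gripper_force: 0.0
```

>>> carry_out(increments=[[[0,0,-0.2,0],[0,0,0,0]]])

```text
t: 16.1
tcp_pos: [0.4955, 0.1166, 0.1021]
ee_rot: [0.641, 0.768, 0.0, 0.0]
wrist_force: [0.2, 0.9, 1.3]
width: 0.0002
gripper_force: 0.3
```

>>> carry_out(increments=[[[0,0,-0.2,0],[0,0,0,0]]])

```text
t: 16.35
tcp_pos: [0.4957, 0.1166, 0.1018]
ee_rot: [0.64, 0.768, 0.0, 0.0]
wrist_force: [-5.0, -0.1, 17.2]
width: 0.0001
gripper_force: 8.3
```

>>> carry_out(increments=[[[0,0,-0.1,0],[0,0,0,0]]])

```text
t: 16.6
tcp_pos: [0.4957, 0.1166, 0.1016]
ee_rot: [0.64, 0.768, 0.001, 0.001]
wrist_force: [-8.2, -0.4, 24.4]
width: -0.0004
gripper_force: 12.1
```

>>> carry_out(increments=[[[0,0,-0.1,0],[0,0,0,0]]])

```text
t: 16.85
tcp_pos: [0.4958, 0.1166, 0.1015]
ee_rot: [0.64, 0.768, 0.001, 0.001]
wrist_force: [-9.8, -0.4, 32.2]
width: -0.0003
gripper_force: 16.0
```

Firm stop at 32 N. I retreat and check the result.

>>> carry_out(increments=[[[0,0,0.5,0],[0,0,4,0],[-1,-4,5,0],[-1,-5,5,0],[-1,-5,4,0]]])

```text
t: 17.48
tcp_pos: [0.4671, -0.0151, 0.2752]
ee_rot: [0.64, 0.768, 0.0, 0.0]
wrist_force: [0.9, -1.1, 0.0]
width: 0.0001
gripper_force: 0.0
```

>>> carry_out(increments=[[[0,0,0,0],[0,0,0,0],[0,0,0,0]]])

```text
t: 17.85
tcp_pos: [0.467, -0.0129, 0.2724]
ee_rot: [0.64, 0.768, -0.001, -0.001]
wrist_force: [-0.2, -0.5, -0.4]
width: 0.0001
gripper_force: 0.0
```

```bash
python3 w.py wb switch plate rule
python3 - <<'E'
from h import *
a,b=np.load("wa.npz"),np.load("wb.npz")
for z in (a,b):
    C=z["C"].reshape(-1,3)*1000; 
    for dy in (-15,-10,10,15,18):
        k=(abs(C[:,0]-495)<7)&(abs(C[:,1]-(97+dy))<2)&(C[:,2]<95); print(dy,round(float(np.median(C[k,2])),1),end="; ")
    k=(abs(C[:,0]-680)<10)&(abs(C[:,1]+100)<20)&(abs(C[:,2]-70)<6)
    print(z["col"].reshape(-1,3)[k].mean(0))
A=cv2.imread("pics/wb.png");cv2.imwrite("pics/wb2.png",cv2.resize(A[:300,200:],None,fx=2,fy=2))
E
```

```text
tcp [ 0.467  -0.0129  0.2724] yaw 10.41 t 17.85 q [-0.19  0.22  1.64  0.    1.28 -0.37] F [-0.2 -0.5 -0.4] w 0.00011156708517448161
switch 0.86 [302.  80.] [0.4953 0.0967 0.078 ] [496.4  97.1] 42.0 26.6 89.59 [[483.0, 76.0], [510.0, 76.0], [510.0, 118.0], [483.0, 118.0]]
plate 0.86 [425. 159.] [0.6389 0.0456 0.0786] [642.4  39.5] 106.3 139.2 10.53 [[577.0, 98.0], [603.0, -39.0], [707.0, -19.0], [682.0, 118.0]]
plate 0.85 [156.  41.] [0.3322 0.1126 0.0082] [333.1 117.4] 144.8 104.9 31.81 [[244.0, 124.0], [299.0, 35.0], [422.0, 111.0], [367.0, 200.0]]
plate 0.74 [ 60. 304.] [ 0.2177 -0.2653  0.0112] [ 282.4 -198.6] 460.5 133.1 41.86 [[67.0, -303.0], [155.0, -402.0], [498.0, -94.0], [410.0, 5.0]]
rule 0.59 [362. 187.] [ 5.828e-01 -4.000e-04  7.850e-02] [592.5 -50.8] 26.1 298.8 10.27 [[553.0, 94.0], [606.0, -200.0], [632.0, -195.0], [579.0, 99.0]]
-15 78.4; -10 77.9; 10 79.9; 15 81.5; 18 81.9; [150.85553047 149.99322799 147.49887133]
-15 82.5; -10 80.8; 10 77.3; 15 77.3; 18 77.2; [154.94055202 153.61146497 151.38853503]
```

View pics/wb2.png

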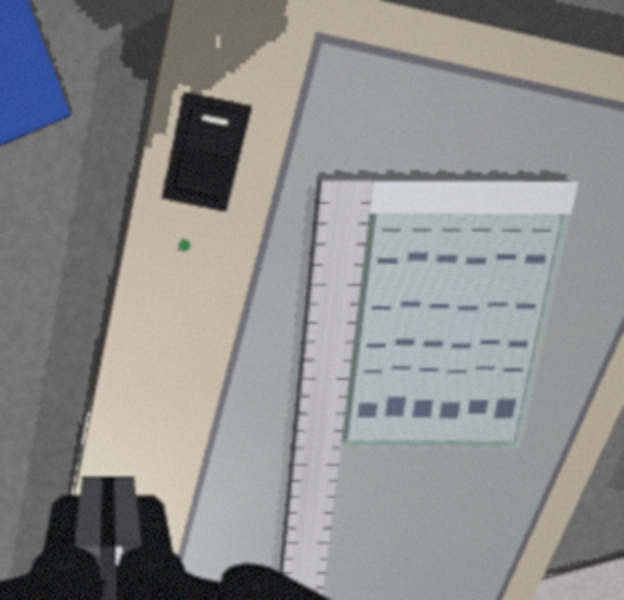

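The left half of the rocker is down (81.5 to 77.3 mm). The rule is snug along the plate, with its zero end level with the frosted end at (345,180). I'm handing the job in.

```bash
python3 -c "
from station import ticket; print(ticket.close_job())"
```

```text
the job is handed in; nothing more can be done
None
```

The job is handed in: the rule lies flat and snug against the plate's front edge with its zero end level with the frosted end, and the light box rocker is pressed fully to on; the hand-in returned no verdict.

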